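# Snap a hinge dowel into the marking jig and slide it home against the stop

### The arm

A 6-joint arm with a two-finger parallel gripper is mounted at the origin on the work surface. World frame = base frame: x ahead of the robot, y to its left, z up, the work surface at z = 0. Lengths are in m, angles in rad, forces in N, time in s.
With the tool pointing down it reaches from about 0.25 to 0.725 m from the base axis. Payload 4 kg.
Tool frame: the origin (TCP) lies midway between the tips of the shut fingers; the grasp point (between the pads) lies 19 mm behind it; z points along the fingers, y is the line along which they close (so a half turn about z gives the same grasp; the last joint's range is limited). The gripper opens to 85 mm and grips with 20 to 120 N. Pads are 22 mm wide; open, the fingers measure 114 mm over their backs; the gripper's body (76 mm by 85 mm) begins 54 mm behind the grasp point. The pads swing forward as they close: fully open they stand 13 mm farther back than shut.
Start: joints at [1.261, 0.241, 0.005, 1.335, 0, 1.571], TCP at [0.152, 0.476, 0.231] pointing down, gripper open.
Joint ranges: [-2.72, 2.72], [-1.05, 1.87], [-1.09, 1.28], [-1.99, 2.15], [-1.42, 1.44], [-3.14, 3.14]. Speed limits (rad/s): [2.79, 2.79, 3.14, 3.14, 3.14, 3.14].

### API

Orientations are given as a unit quaternion [x, y, z, w].
In Python, from workcell import monitor, vision, job gives the robot as it stands.
- The arm moves only by the tool move_arm, never from a script. Its argument "moves" is a list that holds one entry, the list of rows, each a list of 5 numbers: the shift along the world's x, y, z in m, then the turn about the world's z in degrees, then the opening in per cent of the stroke, from 0 (shut) to 100 (fully open). In form: [[[x, y, z, turn, gripper], ...]]. A call has 1 to 5 rows; each row is the pose to reach, as a shift and turn from the pose commanded when the call began; what a row does not reach only later rows make up. A row lasts 1/8 s, in which the tool goes at most 62.5 mm and 10.7 degrees, less where a joint would pass 70% of its speed; a pose out of reach is approached as far as the arm can. A call with a gripper value outside its range is refused whole. The fingers move at their own pace and stop on an object; the grip force is fixed at half the most. Time passes only in rows, so rows that repeat a pose let the fingers close. It gives the time, the measured TCP pose, the force, the opening and the grip force at its end, in the units of the state.
- monitor.get_obs(): the state, without advancing time (a new reading comes with each control period).
- vision.camera(name): name is "scene" or "top"; returns a dict with "color" (480x640x3 uint8, red, green, blue), "camera_matrix" (3x3 intrinsics, pixels), "eye" and "attitude" of the camera in the world. Camera axes: x right, y up, looking along -z (the intrinsics and any distortion apply to the point x, -y, -z); pixel columns grow to the right and rows downward; lengths in m; the calibration is good to about 2 mm. A picture is of the moment at which its call begins. There is no depth.
- job.job_done(): hands the job in; it is judged then, once.
The state is a dict: "clock": time; "joint_pos": joint angles; "joint_vel": joint speeds; "tau": joint torques, N m; "eef_pos": TCP position; "tool_rot": TCP orientation; "ft_force": force on the tool from outside, world axes, zero at the start; "ft_torque": the same for the moment, N m; "grip_width": finger opening in m; "grasp_force": force on a finger pad.
Only numpy, scipy, OpenCV 4.12 (cv2) and the standard library are available. Lean on these libraries where they do the work, as an engineer would, in place of code of your own. Each camera call takes 0.05 s, during which the arm holds its last target. There are 200 camera calls.

### The job

Take the mahogany dowel off its wooden rest and press it down sideways into both spring clips of the marking jig, fully home in each but still short of the end stop. Then slide it lengthwise through the clips until it has pushed the stop's spring pin right in and you feel it butt firmly against the solid block, without ramming the stop or forcing the clips, and let go so that it stays there. Leave the other things on the bench alone.

Things in the scene. Friction and masses are not known exactly. Their poses are not given: they have to be found in the camera images.
- dowel_mid (a point): Centre of the loose dowel: plain mahogany cylinder, 24 mm diameter, 200 mm long, about 60 g, ends alike; x is its long axis (either way round). It starts level in two V notches of a pale wooden rest, axis 45 mm above the bench. Notch blocks are 20 mm wide, centred 140 mm apart; between them it is free down to a plank 12 mm thick. Its centre is up to 8 mm from the rest's middle lengthwise.
- dowel: The same dowel as a body; its origin is the dowel's centre and x its long axis.
- seat (a point): Fixed point of the jig: axis of a seated dowel, midway between the two clips, 58 mm above the bench. x runs along the clips towards the end stop, z up. Clips are centred 65 mm before and behind it, each 14 mm long; between them 110 mm are free along x, down to the base plate. Snapped in with its centre 10 to 25 mm before this point, the dowel sits in both clips clear of the stop.
- jig: Marking jig fixed to the bench: aluminium plate 250 x 70 x 8 mm, two pedestals, each with a C-shaped steel spring clip open upward, and the end stop. Origin on the bench, 58 mm under seat, same axes. A seated dowel rests on a hard rib in each clip and slides lengthwise against roughly 4 to 15 N of friction, more if it is pulled sideways or pressed down.
- sander: Bystander: yellow battery sander, round pad 125 mm across, 118 mm high, black battery at one side; origin under the pad's centre.
- tape: Bystander: green plastic tape measure 72 x 36 x 66 mm; origin under its centre.
- spade_bit: Bystander: steel spade bit 160 mm long, blade 25 mm wide, lying flat; origin near its middle.
- clip_far (a point): Mid-point of the clip beside the end stop, on the seated dowel's axis; axes as the seat. Two sprung jaws: flare tips 17 mm above this point and 35 mm apart, neck 7 mm above it and narrower than the dowel. A centred dowel meets the lips with its axis about 15 mm above this point; both clips together take roughly 10 to 20 N to pass, then it drops home.
- clip_near (a point): Mid-point of the other clip, on the seated dowel's axis; axes as the seat. Two sprung jaws: flare tips 17 mm above this point and 35 mm apart, neck 7 mm above it and narrower than the dowel. A centred dowel meets the lips with its axis about 15 mm above this point; both clips together take roughly 10 to 20 N to pass, then it drops home.
- ribs: The two hard steel ribs on which a seated dowel rests, one under each clip, tops 46 mm above the bench; origin and axes as the jig's. The clips themselves press a seated dowel on them with about 6 N, a sudden drop home or a push adds to it; over 50 N is forcing it.
- stop_post: Fixed post of the end stop (10 x 36 x 66 mm; origin at its foot, 140 mm along x from the jig's origin). A screw through it carries the stop block (12 x 34 x 60 mm, rigid), locked at another setting each time: its face is 100 to 114 mm along x from seat, so a dowel fully home has its centre 0 to 14 mm beyond seat. Over 30 N on the stop is ramming.
- pin (a joint): Spring pin, 10 mm thick brass, in the stop block's face on the dowel's axis. 0 = fully out, standing 4 mm proud of the face; grows in m as it is pressed; about 0.004 when the dowel's end is flat on the face. It pushes back with only 1 to 1.5 N, less than the clips' friction.
Things that resemble listed ones, but are neither listed nor needed, are in the scene too. There is more than one size of the dowel; the job needs the middle-sized.

How it is judged:
On the way, in this order (a step that is already met when the one before it is completed fails the run):
1. the dowel is fully down in both clips, the stop's pin not yet pressed (z of dowel_mid in the frame of seat between -0.002 and 0.002 m and y of dowel_mid in the frame of seat between -0.003 and 0.003 m and angle between the x axis of dowel_mid and the x axis of seat, either way round below 0.03 rad and value of joint pin below 0.001 m), for 0.2 s.
2. the dowel, still down in both clips, is pressed on the solid block behind the pin (more than 4 N on the stop) (contact force between dowel and stop_post above 4 N and value of joint pin above 0.003 m and z of dowel_mid in the frame of seat between -0.002 and 0.002 m and y of dowel_mid in the frame of seat between -0.003 and 0.003 m and angle between the x axis of dowel_mid and the x axis of seat, either way round below 0.03 rad), for 0.05 s.
At the end, for the whole second after the job is handed in: The dowel lies at rest, released, fully down in both clips (its axis within 2 mm in height and 3 mm sideways of the seat axis, and within 0.03 rad of it), with its end against the stop, the pin pressed in by more than 2.5 of its 4 mm (z of dowel_mid in the frame of seat between -0.002 and 0.002 m and y of dowel_mid in the frame of seat between -0.003 and 0.003 m and angle between the x axis of dowel_mid and the x axis of seat, either way round below 0.03 rad and value of joint pin above 0.0025 m and linear speed of dowel below 0.01 m/s); the robot touches nothing.
It fails at once if the dowel rams the stop (more than 30 N) (contact force between dowel and stop_post above 30 N).
It fails at once if the dowel is forced down on the clips' ribs (more than 50 N) (contact force between dowel and ribs above 50 N).
It fails at once if the sander, tape measure or spade bit is moved more than 20 mm (distance of any of sander, tape, spade_bit from where it was at the start of the episode above 0.02 m).
It also fails if it takes over 51 s, if anything falls off the work surface, if the arm or the gripper's body presses on something with over 40 N, if the wrist force passes 120 N, or if a joint passes its speed limit or range.

## Working session

There is one attempt and no reset: what is moved stays moved. The work goes in short steps, Python scripts to look and compute and a tool call to move; the robot and the scene stay as the last step left them, time stands still between calls to the robot, and variables do not carry over. Pictures are saved under pics/ and viewed, at most 10 in all, crops included, and the job is handed in when it is done.

Besides the shell and the picture viewer there is one more tool, called after "Emit:" in YAML: its name, and indented under it one key for each argument. move_arm: Moves the arm, as the interface text tells. Its arguments: {"type":"object","properties":{"moves":{"type":"array","items":{"type":"array","items":{"type":"array","items":{"type":"number"}}}}},"required":["moves"]}

```bash
mkdir -p pics; cat > h.py <<'E'
import numpy as np, cv2
from workcell import monitor, vision, job
def snap(n,f):
    c=vision.camera(n); cv2.imwrite(f,c["color"][:,:,::-1]); return c
E
python3 - <<'E'
from h import *
import pickle
np.set_printoptions(precision=4,suppress=True)
for n in("scene","top"):
    c=snap(n,f"pics/{n}0.png"); print(n,{k:v for k,v in c.items() if k!="color"})
    pickle.dump(c,open(n+".pkl","wb"))
o=monitor.get_obs();print(o)
E
```

```text
scene {'camera_matrix': array([[534.8417,   0.    , 315.5428],
       [  0.    , 534.8417, 240.9353],
       [  0.    ,   0.    ,   1.    ]]), 'eye': array([1.1851, 0.5882, 1.0414]), 'attitude': array([0.156 , 0.3241, 0.8481, 0.3891])}
top {'camera_matrix': array([[511.2386,   0.    , 320.7193],
       [  0.    , 511.2386, 236.8505],
       [  0.    ,   0.    ,   1.    ]]), 'eye': array([0.2581, 0.02  , 1.4215]), 'attitude': array([-0.0666,  0.0704,  0.7085, -0.6991])}
{'clock': 0.1, 'joint_pos': array([1.261 , 0.2414, 0.0039, 1.3352, 0.    , 1.5708]), 'joint_vel': array([-0.0006, -0.0026,  0.0021,  0.    ,  0.0012,  0.0001]), 'tau': array([  0.0023, -37.3138,  25.3011,   0.0109,   0.0002,  -0.    ]), 'eef_pos': array([0.1523, 0.4757, 0.2305]), 'tool_rot': array([ 0.1543,  0.988 , -0.0009, -0.0001]), 'ft_force': array([ 0.1718,  0.1356, -0.3676]), 'ft_torque': array([0.0171, 0.0456, 0.0123]), 'grasp_force': 0.0, 'grip_width': 0.0857762381815819}
```

View pics/top0.png

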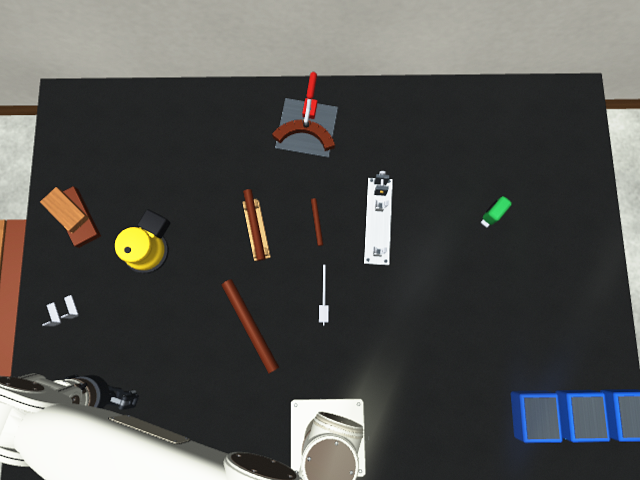

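View pics/scene0.png

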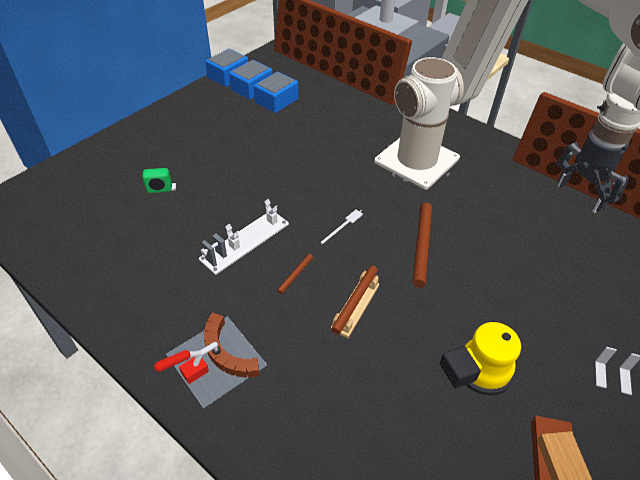

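```bash
python3 - <<'E'
import cv2
a=cv2.imread("pics/top0.png")[165:275,238:398]; cv2.imwrite("pics/tc.png",cv2.resize(a,None,fx=5,fy=5,interpolation=cv2.INTER_CUBIC))
a=cv2.imread("pics/scene0.png")[190:340,195:390]; cv2.imwrite("pics/sc.png",cv2.resize(a,None,fx=4,fy=4,interpolation=cv2.INTER_CUBIC))
E
```

```text
(no output)
```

View pics/tc.png

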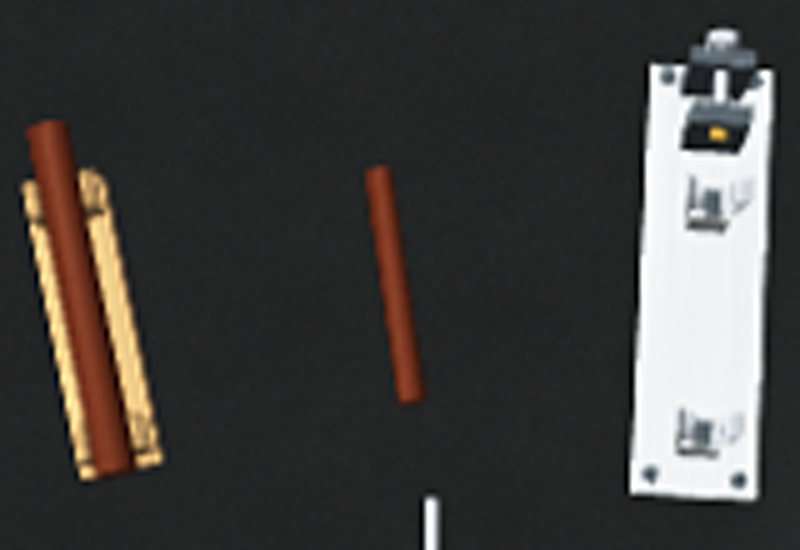

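View pics/sc.png

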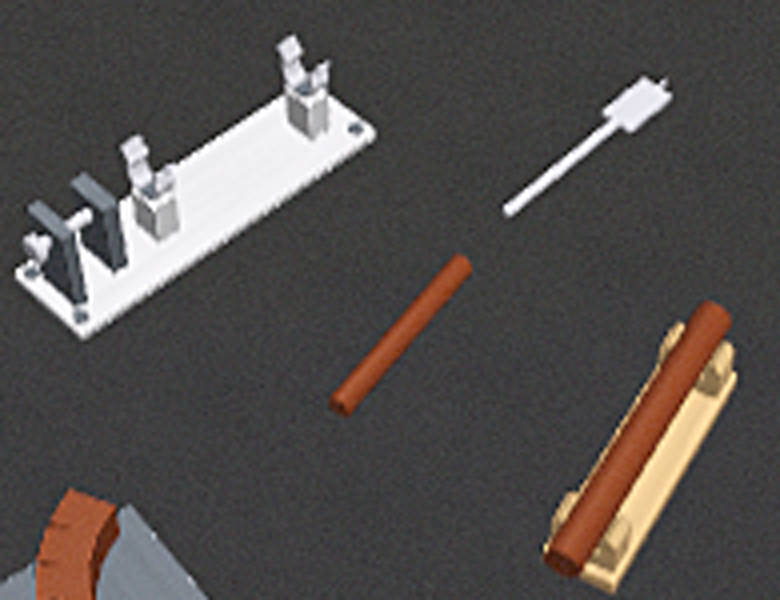

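```bash
cat > fit.py <<'E'
from h import *
from scipy.optimize import least_squares, minimize
from scipy.spatial.transform import Rotation as R
def proj(c,P):
    q=R.from_quat(c["attitude"]).inv().apply(np.atleast_2d(P)-c["eye"])*[1,-1,-1]
    u=q@c["camera_matrix"].T; return u[:,:2]/u[:,2:]
def frame(p,P): # p x,y,yaw
    return R.from_euler("z",p[2]).apply(P)+[p[0],p[1],0]
def redmask(img):
    h=cv2.cvtColor(img,cv2.COLOR_RGB2HSV); return ((h[...,0]<12)|(h[...,0]>172))&(h[...,1]>120)&(h[...,2]>40)
t=np.linspace(0,2*np.pi,24,endpoint=False)
CYL=np.array([[s*.1,.012*np.cos(a),.012*np.sin(a)] for s in(-1,1) for a in t])
def cyl(c,p,z,pitch=0,roi=None):
    P=R.from_euler("y",pitch).apply(CYL); P=frame(p,P)+[0,0,z]
    S=8; u=(proj(c,P)-roi[:2]+.5)*S-.5
    m=np.zeros((roi[3]*S,roi[2]*S),np.uint8)
    cv2.fillConvexPoly(m,cv2.convexHull(np.round(u*16).astype(np.int32)),255,shift=4)
    return cv2.resize(m,(roi[2],roi[3]),interpolation=cv2.INTER_AREA)/255.
E
cat > m.py <<'E'
from fit import *
import pickle
np.set_printoptions(precision=4,suppress=True)
T,S=[pickle.load(open(n+".pkl","rb")) for n in("top","scene")]
rois=[(T,(240,182,30,85)),(S,(325,258,60,80))]
data=[(c,r,redmask(c["color"][r[1]:r[1]+r[3],r[0]:r[0]+r[2]]).astype(float)) for c,r in rois]
def cost(p,ds): return sum(((cyl(c,p,.045,0,r)-m)**2).sum() for c,r,m in ds)
for ds in(data,data[:1],data[1:]):
    best=None
    b=minimize(cost,[.47,.20,.2],args=(ds,),method="Nelder-Mead",options=dict(initial_simplex=[[.46,.19,.2],[.48,.19,.2],[.46,.21,.2],[.46,.19,.35]],xatol=1e-5,fatol=1e-3))
    print("dowel",b.x,b.fun,[m.sum() for *_,m in ds])
ct=lambda u,v:((u+.5)/5-.5+238,(v+.5)/5-.5+165)
cs=lambda u,v:((u+.5)/4-.5+195,(v+.5)/4-.5+190)
# plate corners (x rel plate centre), then jig features
K=[(T,ct(650,65),1,125,35,8),(T,ct(775,70),1,125,-35,8),(T,ct(630,493),1,-125,35,8),(T,ct(757,499),1,-125,-35,8),
(S,cs(17,270),1,125,-35,8),(S,cs(83,327),1,125,35,8),(S,cs(376,127),1,-125,35,8),
(S,cs(30,205),0,145,-18,66),(S,cs(68,240),0,145,18,66),
(S,cs(123,146),0,72,-17.5,75),(S,cs(143,137),0,58,-17.5,75),(S,cs(280,45),0,-58,-17.5,75),(S,cs(298,37),0,-72,-17.5,75)]
def res(p,k):
    return np.concatenate([proj(c,frame(p[:3],np.array([[x/1e3+f*p[3],y/1e3,z/1e3]])))[0]-uv for c,uv,f,x,y,z in k])
for k in(K,K[:4],K[4:]):
    b=least_squares(res,[.5,-.13,0,.02] if k is not K[:4] else [.5,-.13,0,.02],loss="soft_l1")
    print("jig",b.x,b.fun.reshape(-1,2).tolist() if k is K else "")
E
python3 m.py
```

```text
dowel [0.5658 0.1949 0.2054] 117.37937716262975 [np.float64(574.0), np.float64(734.0)]
dowel [0.5668 0.195  0.2032] 48.01213379469435 [np.float64(574.0)]
dowel [0.5652 0.1949 0.2075] 64.07444828911957 [np.float64(734.0)]Traceback (most recent call last):
  File "m.py", line 22, in <module>
    b=least_squares(res,[.5,-.13,0,.02] if k is not K[:4] else [.5,-.13,0,.02],loss="soft_l1")
    return func(*args, **kwargs)
    vector_fun = VectorFunction(
        fun_wrapped,
    ...<6 lines>...
        workers=workers
    )
    self._update_fun()
    ~~~~~~~~~~~~~~~~^^
    self.f = self.fun_wrapped(xp_copy(self.x))
             ~~~~~~~~~~~~~~~~^^^^^^^^^^^^^^^^^
    return np.atleast_1d(self.fun(x))
                         ~~~~~~~~^^^
    return self.f(x, *self.args, **self.kwargs)
           ~~~~~~^^^^^^^^^^^^^^^^^^^^^^^^^^^^^^
TypeError: res() missing 1 required positional argument: 'k'
```

```bash
sed -i 's/\[.5,-.13,0,.02\] if.*loss/[.5,-.13,0,.02],args=(k,),loss/; s/for k in(K,K\[:4\],K\[4:\])/for k in(K,K[4:])/' m.py; sed -i 's/^for ds in.*/for ds in []:/' m.py; cat >> m.py <<'E'
q=b.x
b=least_squares(lambda p:res(np.append(p,q[3]),K[:4]),q[:3]);print("top only",b.x,b.fun)
E
python3 m.py
```

```text
jig [ 0.5488 -0.1503 -0.0794  0.0317] [[0.2649405940194356, 0.11860666891462301], [-0.4891210339916938, 0.6744495696977424], [-0.015997803073730665, 0.24877274698519614], [-0.3530424161214114, 0.6937295741886942], [-1.0789453131425546, 0.026201608181224856], [-0.43442213480958003, 1.2153835784327498], [0.3745843656558918, 0.4277406681265177], [0.195682026207038, 2.10569640234624], [-0.2271526838656257, 1.2916631304601367], [0.19869964024923092, -0.6606689684717537], [-0.40481727429377656, -1.2256308510608847], [0.1424703548660773, -0.5054932750947785], [-0.3449551574504426, -1.0746477593327768]]
jig [ 0.5489 -0.15   -0.0842  0.0297] 
top only [ 0.5521 -0.151  -0.0772] [ 0.3148 -0.2812 -0.4411  0.2237  0.2306 -0.166  -0.1083  0.2246]
```

Emit:
move_arm:
  moves:
    - [[0.042, -0.028, 0, 3, 100], [0.084, -0.056, 0, 6, 100], [0.126, -0.084, 0, 9, 100], [0.168, -0.112, 0, 12, 100], [0.21, -0.14, 0, 15, 100]]

```text
clock: 0.72
eef_pos: [0.3634, 0.335, 0.2309]
tool_rot: [0.023, 1.0, -0.0, -0.0]
ft_force: [0.4, 1.6, -0.0]
grip_width: 0.0852
grasp_force: 0.0
```

Emit:
move_arm:
  moves:
    - [[0.042, -0.028, 0, 3, 100], [0.084, -0.056, 0, 6, 100], [0.126, -0.084, 0, 9, 100], [0.168, -0.112, -0.02, 12, 100], [0.204, -0.141, -0.06, 14.5, 100]]

```text
clock: 1.35
eef_pos: [0.5692, 0.1946, 0.172]
tool_rot: [-0.103, 0.995, 0.001, 0.002]
ft_force: [-0.0, 0.1, -1.0]
grip_width: 0.0855
grasp_force: 0.0
```

Emit:
move_arm:
  moves:
    - [[0, 0, -0.03, 0, 100], [0, 0, -0.06, 0, 100], [0, 0, -0.06, 0, 100], [0, 0, -0.06, 0, 100]]

```text
clock: 1.85
eef_pos: [0.5669, 0.1955, 0.1122]
tool_rot: [-0.102, 0.995, 0.0, 0.0]
ft_force: [-0.5, -0.1, 0.2]
grip_width: 0.085
grasp_force: 0.0
```

```bash
python3 - <<'E'
from fit import *
o=monitor.get_obs();print(o["clock"],o["eef_pos"],np.degrees(R.from_quat(o["tool_rot"]).as_euler("zyx")),o["ft_force"])
E
```

```text
1.85 [0.56685558 0.19550906 0.1121706 ] [ 1.68236358e+02  5.08999736e-02 -1.79983787e+02] [-0.49527965 -0.06956492  0.21793779]
```

Emit:
move_arm:
  moves:
    - [[-0.001, 0, -0.03, 0, 100], [-0.001, 0, -0.06, 0, 100], [-0.001, 0, -0.085, 0, 100], [-0.001, 0, -0.085, 0, 100], [-0.001, 0, -0.085, 0, 0]]

```text
clock: 2.48
eef_pos: [0.5669, 0.1959, 0.0284]
tool_rot: [-0.102, 0.995, 0.0, 0.002]
ft_force: [-0.2, -0.8, 0.9]
grip_width: 0.0699
grasp_force: 0.0
```

Emit:
move_arm:
  moves:
    - [[0, 0, 0, 0, 0], [0, 0, 0, 0, 0], [0, 0, 0, 0, 0], [0, 0, 0, 0, 0]]

```text
clock: 2.98
eef_pos: [0.5665, 0.1942, 0.0276]
tool_rot: [-0.102, 0.995, -0.001, 0.001]
ft_force: [-0.6, -3.6, 5.4]
grip_width: 0.0222
grasp_force: 58.6
```

Emit:
move_arm:
  moves:
    - [[0, 0, 0.03, 0, 0], [0, 0, 0.07, 0, 0], [0, 0, 0.12, 0, 0], [-0.005, -0.05, 0.12, -3, 0], [-0.01, -0.1, 0.12, -6, 0]]

```text
clock: 3.6
eef_pos: [0.5556, 0.095, 0.1471]
tool_rot: [-0.05, 0.999, 0.0, 0.001]
ft_force: [0.6, -0.4, -1.3]
grip_width: 0.0221
grasp_force: 58.9
```

Emit:
move_arm:
  moves:
    - [[-0.005, -0.05, 0, -3, 0], [-0.01, -0.1, 0, -6, 0], [-0.015, -0.15, 0, -9, 0], [-0.02, -0.2, 0, -10.3, 0], [-0.024, -0.243, -0.02, -10.3, 0]]

```text
clock: 4.22
eef_pos: [0.5325, -0.1497, 0.1277]
tool_rot: [0.04, 0.999, -0.0, 0.002]
ft_force: [0.4, -0.4, -1.4]
grip_width: 0.0223
grasp_force: 58.9
```

Emit:
move_arm:
  moves:
    - [[0, 0, -0.02, 0, 0], [0, 0, -0.03, 0, 0], [0, 0, -0.03, 0, 0], [0, 0, -0.03, 0, 0]]

```text
clock: 4.72
eef_pos: [0.5321, -0.1472, 0.097]
tool_rot: [0.039, 0.999, -0.0, 0.001]
ft_force: [-0.2, 0.2, -0.6]
grip_width: 0.0224
grasp_force: 59.0
```

```bash
python3 - <<'E'
from fit import *
import pickle
o=monitor.get_obs();print(o["clock"],o["eef_pos"],o["tool_rot"],o["ft_force"],o["ft_torque"])
for n in("scene","top"):
    c=snap(n,f"pics/{n}1.png"); pickle.dump(c,open(n+"1.pkl","wb"))
a=cv2.imread("pics/top1.png")[160:280,345:425]; b=cv2.imread("pics/scene1.png")[170:290,190:310]
cv2.imwrite("pics/c1.png",cv2.resize(np.hstack([a,b]),None,fx=4,fy=4,interpolation=cv2.INTER_CUBIC))
E
```

```text
4.725 [ 0.5321372  -0.14720149  0.09701657] [ 3.90569792e-02  9.99236800e-01 -5.67109264e-05  6.05388191e-04] [-0.23182355  0.17177247 -0.60841334] [-0.0712141  -0.0407559  -0.01038025]
```

View pics/c1.png

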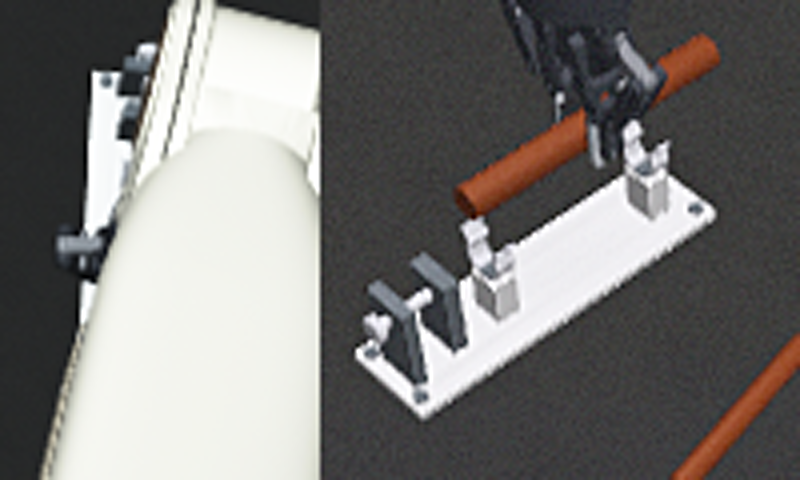

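```bash
python3 - <<'E'
from fit import *
import pickle
np.set_printoptions(precision=4,suppress=True)
S=pickle.load(open("scene1.pkl","rb")); r=(298,174,76,54)
m=redmask(S["color"][r[1]:r[1]+r[3],r[0]:r[0]+r[2]]).astype(float)
# ignore occluded: weight out non-red pixels close to gripper (cols 315..355)
w=np.ones_like(m)
uu=np.arange(r[0],r[0]+r[2]); w[:,(uu>328)&(uu<355)]=0
f=lambda p:(w*(cyl(S,p[:3],p[4],p[3],r)-m)**2).sum()
for z in(.1144,None):
  g=(lambda p:f(np.append(p,z))) if z else f
  x0=[.532,-.147,-.08,0]+([] if z else [.1144])
  sx=[x0]+[np.add(x0,[(.01,.01,.05,.05,.01)[i] if i==j else 0 for i in range(len(x0))]) for j in range(len(x0))]
  b=minimize(g,x0,method="Nelder-Mead",options=dict(initial_simplex=sx,xatol=1e-5,fatol=1e-3,maxiter=1000));print(b.x,b.fun,m.sum())
E
```

```text
[ 0.532 -0.147 -0.08   0.   ] 0.0 0.0
[ 0.532  -0.147  -0.08    0.      0.1144] 0.0 0.0
```

```bash
cat > d.py <<'E'
from fit import *
import pickle
np.set_printoptions(precision=4,suppress=True)
S=pickle.load(open("scene1.pkl","rb")); r=(215,170,85,62)
m=redmask(S["color"][r[1]:r[1]+r[3],r[0]:r[0]+r[2]]).astype(float)
w=np.ones_like(m)
uu=np.arange(r[0],r[0]+r[2]); w[:,(uu>243)&(uu<278)]=0
f=lambda p:(w*(cyl(S,p[:3],p[4],p[3],r)-m)**2).sum()
for z in(.1144,None):
  g=(lambda p:f(np.append(p,z))) if z else f
  x0=[.532,-.147,-.08,0]+([] if z else [.1144])
  sx=[x0]+[np.add(x0,[(.01,.01,.05,.05,.01)[i] if i==j else 0 for i in range(len(x0))]) for j in range(len(x0))]
  b=minimize(g,x0,method="Nelder-Mead",options=dict(initial_simplex=sx,xatol=1e-5,fatol=1e-3,maxiter=1000));print(b.x,b.fun,m.sum())
E
python3 d.py
```

```text
[ 0.5303 -0.1459 -0.0543 -0.0269] 11.036447520184545 498.0
[ 0.5284 -0.1478 -0.055  -0.0239  0.112 ] 11.159692425990002 498.0
```

```bash
cat >> d.py <<'E'
print([ (p,minimize(lambda q:f([q[0],q[1],-.079,p,.1144]),[.530,-.146],method="Nelder-Mead",options=dict(initial_simplex=[[.53,-.146],[.535,-.146],[.53,-.141]])).fun.round(1)) for p in np.arange(-.05,.06,.01)])
E
python3 d.py
```

```text
[ 0.5303 -0.1459 -0.0543 -0.0269] 11.036447520184545 498.0
[ 0.5284 -0.1478 -0.055  -0.0239  0.112 ] 11.159692425990002 498.0
[(np.float64(-0.05), np.float64(54.5)), (np.float64(-0.04), np.float64(44.1)), (np.float64(-0.03), np.float64(33.4)), (np.float64(-0.019999999999999997), np.float64(24.3)), (np.float64(-0.009999999999999995), np.float64(18.1)), (np.float64(6.938893903907228e-18), np.float64(15.4)), (np.float64(0.010000000000000009), np.float64(18.7)), (np.float64(0.020000000000000004), np.float64(25.2)), (np.float64(0.030000000000000013), np.float64(34.8)), (np.float64(0.04000000000000002), np.float64(46.8)), (np.float64(0.05000000000000002), np.float64(56.7))]
```

Emit:
move_arm:
  moves:
    - [[0, -0.0025, -0.01, 0, 0], [0, -0.0025, -0.02, 0, 0], [0, -0.0025, -0.03, 0, 0], [0, -0.0025, -0.037, 0, 0], [0, -0.0025, -0.037, 0, 0]]

```text
clock: 5.45
eef_pos: [0.5307, -0.1501, 0.0583]
tool_rot: [0.04, 0.999, 0.0, -0.001]
ft_force: [0.4, -0.1, 0.2]
grip_width: 0.0224
grasp_force: 59.0
```

Emit:
move_arm:
  moves:
    - [[0, 0, -0.001, 0, 0], [0, 0, -0.002, 0, 0], [0, 0, -0.003, 0, 0], [0, 0, -0.004, 0, 0], [0, 0, -0.005, 0, 0]]

```text
clock: 6.08
eef_pos: [0.532, -0.1501, 0.0556]
tool_rot: [0.039, 0.999, 0.0, 0.001]
ft_force: [-2.2, 0.5, 8.6]
grip_width: 0.0221
grasp_force: 59.7
```

Emit:
move_arm:
  moves:
    - [[0, 0, -0.001, 0, 0], [0, 0, -0.002, 0, 0], [0, 0, -0.003, 0, 0], [0, 0, -0.003, 0, 0]]

```text
clock: 6.58
eef_pos: [0.5328, -0.1505, 0.0534]
tool_rot: [0.04, 0.999, -0.0, 0.002]
ft_force: [-1.6, 2.6, 8.8]
grip_width: 0.022
grasp_force: 59.9
```

Emit:
move_arm:
  moves:
    - [[0, 0.0005, -0.001, 0, 0], [0, 0.0005, -0.002, 0, 0], [0, 0.0005, -0.003, 0, 0], [0, 0.0005, -0.004, 0, 0]]

```text
clock: 7.08
eef_pos: [0.5336, -0.1503, 0.0498]
tool_rot: [0.04, 0.999, -0.001, 0.003]
ft_force: [-0.2, 0.1, 9.9]
grip_width: 0.0223
grasp_force: 60.0
```

Emit:
move_arm:
  moves:
    - [[0, 0, -0.001, 0, 0], [0, 0, -0.002, 0, 0], [0, 0, -0.003, 0, 0], [0, 0, -0.003, 0, 0]]

```text
clock: 7.58
eef_pos: [0.5336, -0.1503, 0.0458]
tool_rot: [0.04, 0.999, -0.0, 0.002]
ft_force: [1.9, 0.0, 4.8]
grip_width: 0.0221
grasp_force: 59.6
```

Emit:
move_arm:
  moves:
    - [[0, 0, -0.001, 0, 0], [0, 0, -0.002, 0, 0], [0, 0, -0.003, 0, 0], [0, 0, -0.003, 0, 0]]

```text
clock: 8.07
eef_pos: [0.5308, -0.1498, 0.0406]
tool_rot: [0.04, 0.999, 0.0, -0.001]
ft_force: [2.8, -0.1, -3.4]
grip_width: 0.0221
grasp_force: 59.0
```

```bash
python3 - <<'E'
from fit import *
o=monitor.get_obs();print(o["clock"],o["eef_pos"],o["tool_rot"],o["ft_force"],o["ft_torque"])
E
```

```text
8.075 [ 0.5307774  -0.14977825  0.04058298] [ 3.97388071e-02  9.99209782e-01  4.55765730e-05 -7.97424618e-04] [ 2.76881708 -0.11356777 -3.43784891] [-0.17051247 -0.52011918  0.03735422]
```

Emit:
move_arm:
  moves:
    - [[0, 0, -0.0005, 0, 0], [0, 0, -0.001, 0, 0], [0, 0, -0.0015, 0, 0], [0, 0, -0.0015, 0, 0]]

```text
clock: 8.57
eef_pos: [0.5308, -0.1498, 0.0405]
tool_rot: [0.04, 0.999, -0.0, -0.0]
ft_force: [-0.9, -0.4, 5.5]
grip_width: 0.0219
grasp_force: 59.6
```

```bash
python3 - <<'E'
from fit import *
o=monitor.get_obs();print(o["clock"],o["eef_pos"],o["tool_rot"],o["ft_force"],o["ft_torque"])
E
```

```text
8.575 [ 0.53081662 -0.14981874  0.04047996] [ 3.97831464e-02  9.99208264e-01 -7.65298824e-05 -3.75503193e-04] [-0.87549687 -0.41845329  5.47874277] [-0.02337011  0.38191597  0.06262696]
```

Emit:
move_arm:
  moves:
    - [[0, 0, 0.0007, 0, 0], [0.002, -0.0002, 0.0007, 0, 0], [0.004, -0.0003, 0.0007, 0, 0], [0.006, -0.0005, 0.0007, 0, 0], [0.008, -0.0006, 0.0007, 0, 0]]

```text
clock: 9.2
eef_pos: [0.5348, -0.1501, 0.0404]
tool_rot: [0.04, 0.999, 0.0, -0.004]
ft_force: [-11.7, -0.8, 11.3]
grip_width: 0.022
grasp_force: 60.2
```

Emit:
move_arm:
  moves:
    - [[0.0015, -0.0001, 0, 0, 0], [0.003, -0.0002, 0, 0, 0], [0.0045, -0.0004, 0, 0, 0], [0.006, -0.0005, 0, 0, 0]]

```text
clock: 9.7
eef_pos: [0.5407, -0.1506, 0.0404]
tool_rot: [0.04, 0.999, 0.0, -0.004]
ft_force: [-10.6, 0.1, 12.8]
grip_width: 0.0225
grasp_force: 60.2
```

Emit:
move_arm:
  moves:
    - [[0.0015, -0.0001, 0.0007, 0, 0], [0.003, -0.0002, 0.001, 0, 0], [0.0045, -0.0004, 0.001, 0, 0], [0.006, -0.0005, 0.001, 0, 0]]

```text
clock: 10.2
eef_pos: [0.5466, -0.151, 0.0405]
tool_rot: [0.04, 0.999, 0.0, -0.005]
ft_force: [-9.2, 0.4, 6.1]
grip_width: 0.0222
grasp_force: 59.9
```

Emit:
move_arm:
  moves:
    - [[0.001, -0.0001, 0, 0, 0], [0.002, -0.0002, 0, 0, 0], [0.003, -0.0002, 0, 0, 0], [0.004, -0.0003, 0, 0, 0]]

```text
clock: 10.7
eef_pos: [0.5502, -0.1513, 0.0405]
tool_rot: [0.04, 0.999, 0.0, -0.005]
ft_force: [-11.1, -0.5, 7.9]
grip_width: 0.022
grasp_force: 59.9
```

Emit:
move_arm:
  moves:
    - [[0.001, -0.0001, 0, 0, 0], [0.002, -0.0002, 0.0003, 0, 0], [0.003, -0.0002, 0.0003, 0, 0]]

```text
clock: 11.08
eef_pos: [0.5528, -0.1515, 0.0405]
tool_rot: [0.04, 0.999, 0.0, -0.006]
ft_force: [-10.7, 0.2, 6.6]
grip_width: 0.0224
grasp_force: 59.9
```

Emit:
move_arm:
  moves:
    - [[0.001, -0.0001, 0, 0, 0], [0.002, -0.0002, 0, 0, 0], [0.003, -0.0002, 0, 0, 0]]

```text
clock: 11.45
eef_pos: [0.5538, -0.1515, 0.0404]
tool_rot: [0.04, 0.999, 0.0, -0.008]
ft_force: [-17.3, -0.2, 12.1]
grip_width: 0.0219
grasp_force: 60.1
```

Emit:
move_arm:
  moves:
    - [[0.001, -0.0001, 0.0005, 0, 0], [0.002, -0.0002, 0.001, 0, 0], [0.002, -0.0002, 0.001, 0, 0]]

```text
clock: 11.82
eef_pos: [0.5538, -0.1515, 0.0405]
tool_rot: [0.04, 0.999, 0.0, -0.01]
ft_force: [-18.4, 0.4, 8.6]
grip_width: 0.0221
grasp_force: 60.0
```

Emit:
move_arm:
  moves:
    - [[0.0005, 0, 0.0002, 0, 0], [0.0012, -0.0001, 0.0003, 0, 0], [0.0012, -0.0001, 0.0003, 0, 0]]

```text
clock: 12.2
eef_pos: [0.5537, -0.1515, 0.0405]
tool_rot: [0.04, 0.999, 0.001, -0.011]
ft_force: [-21.5, 0.0, 9.0]
grip_width: 0.0221
grasp_force: 60.1
```

Emit:
move_arm:
  moves:
    - [[-0.002, 0.0002, 0, 0, 0], [-0.004, 0.0003, -0.0004, 0, 0], [-0.005, 0.0004, -0.0005, 0, 0], [-0.005, 0.0004, -0.0005, 0, 0]]

```text
clock: 12.7
eef_pos: [0.5538, -0.1516, 0.0405]
tool_rot: [0.04, 0.999, 0.0, -0.006]
ft_force: [-10.0, -1.1, 3.0]
grip_width: 0.0222
grasp_force: 59.4
```

Emit:
move_arm:
  moves:
    - [[-0.0015, 0.0001, 0, 0, 0], [-0.003, 0.0002, -0.0005, 0, 0], [-0.003, 0.0002, -0.0005, 0, 0]]

```text
clock: 13.08
eef_pos: [0.5539, -0.1516, 0.0406]
tool_rot: [0.04, 0.999, 0.0, -0.003]
ft_force: [-5.8, -1.6, -2.9]
grip_width: 0.0219
grasp_force: 58.9
```

```bash
python3 - <<'E'
from fit import *
o=monitor.get_obs();print(o["clock"],o["eef_pos"],o["ft_force"],o["ft_torque"])
snap("scene","pics/s2.png"); a=cv2.imread("pics/s2.png")[180:280,190:310]
cv2.imwrite("pics/c2.png",cv2.resize(a,None,fx=6,fy=6,interpolation=cv2.INTER_CUBIC))
E
```

```text
13.075 [ 0.55386616 -0.15156445  0.04056541] [-5.81008642 -1.60967552 -2.85251704] [-0.24618071  1.09127795 -0.03279879]
```

View pics/c2.png

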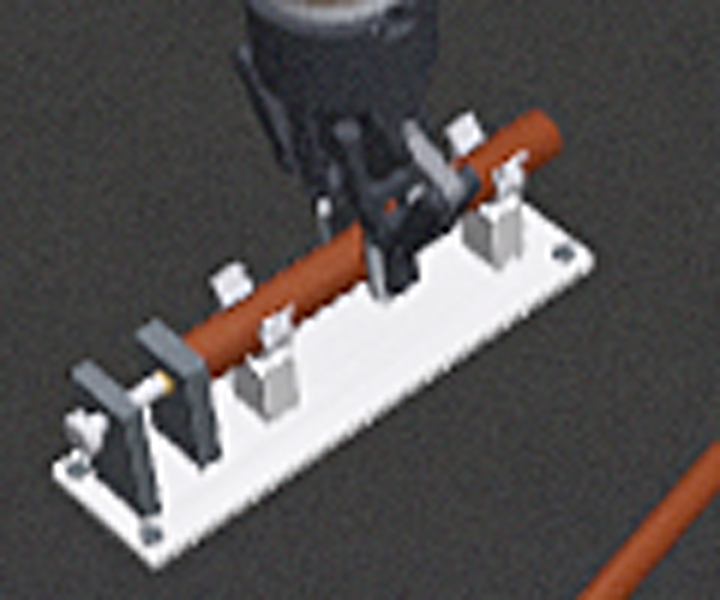

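The picture shows the dowel seated in both clips. Its end, near pixel (195, 355), is against the block, and the brass pin shows at the back near (165, 380). I'll release it now.

Emit:
move_arm:
  moves:
    - [[0, 0, 0, 0, 20], [0, 0, 0, 0, 35], [0, 0, 0, 0, 50], [0, 0, 0, 0, 70], [0, 0, 0, 0, 70]]

```text
clock: 13.75
eef_pos: [0.5572, -0.1518, 0.0425]
tool_rot: [0.04, 0.999, -0.0, 0.001]
ft_force: [0.5, -0.2, -1.0]
grip_width: 0.0598
grasp_force: 0.0
```

Emit:
move_arm:
  moves:
    - [[0, 0, 0.01, 0, 70], [0, 0, 0.03, 0, 70], [0, 0, 0.06, 0, 70], [0, 0, 0.1, 0, 70], [0, 0, 0.13, 0, 70]]

```text
clock: 14.38
eef_pos: [0.5573, -0.1519, 0.1749]
tool_rot: [0.04, 0.999, -0.0, 0.001]
ft_force: [-0.0, -0.1, -0.0]
grip_width: 0.0597
grasp_force: 0.0
```

```bash
python3 - <<'E'
from fit import *
snap("scene","pics/s3.png"); a=cv2.imread("pics/s3.png")[180:280,190:310]
cv2.imwrite("pics/c3.png",cv2.resize(a,None,fx=6,fy=6,interpolation=cv2.INTER_CUBIC))
E
```

```text
(no output)
```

View pics/c3.png

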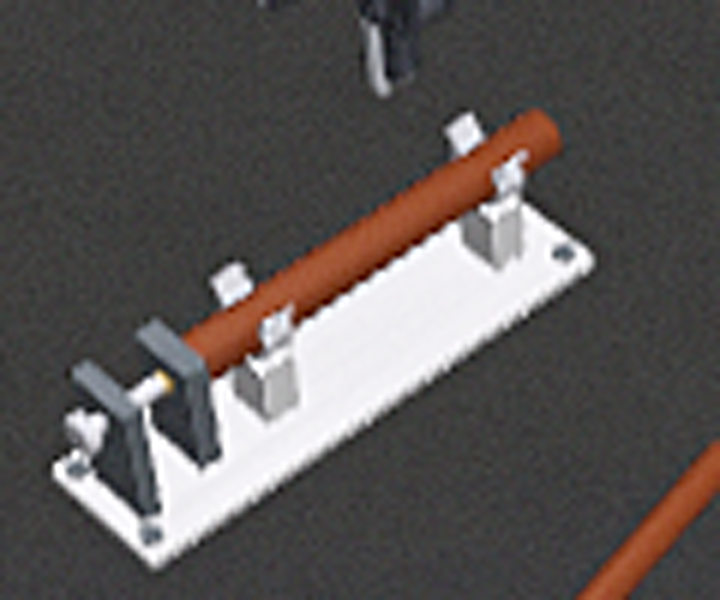

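The dowel has not shifted: it still sits in both clips with its end against the block near (195, 355), and the gripper is clear.

```bash
python3 -c "
from workcell import job
print(job.job_done())"
```

```text
the job is handed in; nothing more can be done
None
```

The dowel is seated in both clips with its end against the stop block and the pin pressed in; I let go of it and handed the job in at about 14 s, with no verdict returned.

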